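# Clip the lid onto the food box on the kitchen scale

## Robot

A 6-joint arm with a two-finger parallel gripper is mounted at the origin on the work surface. World frame = base frame: x ahead of the robot, y to its left, z up, the work surface at z = 0. Lengths are in mm, angles in rad, forces in N, time in s.
With the tool pointing down it reaches from about 300 to 775 mm from the base axis. Payload 14.6 kg.
Tool frame: the origin (TCP) lies at the very end of the fingers, on their centre line; the grasp point (between the pads) lies 19 mm behind it; z points along the fingers, y is the line along which they close (so a half turn about z gives the same grasp; the last joint's range is limited). The gripper opens to 94 mm and grips with 3 to 60 N. Pads are 16 mm wide; open, the fingers measure 119 mm over their backs; the gripper's body (75 mm by 177 mm) begins 78 mm behind the grasp point.
Start: joints at [-1.315, 0.3, 1.521, -0, 1.321, -0.067], TCP at [174.466, -521.585, 205.446] pointing down, gripper open.
Joint ranges: [-3.03, 3.03], [-0.79, 2.21], [0.23, 2.52], [-1.04, 4.18], [0, 3.07], [-2.55, 2.55]. Speed limits (rad/s): [2.22, 2.22, 2.57, 3.14, 3.14, 3.14].

## Interface

Orientations are given as [roll, pitch, yaw] about the fixed x, y, z axes, in that order (R = Rz(yaw) Ry(pitch) Rx(roll)).
In Python, from cell import manip, optics gives the robot as it stands.
- The arm moves only by the shell command python3 -m crank 'ROWS' [FORCE]. ROWS is JSON, a list of rows, each a list of 7 numbers: the opening in per cent of the stroke, from 0 (shut) to 100 (fully open), then the shift along the tool's x, y, z in mm, then the turn, a rotation vector about the tool's x, y, z in rad. A call has 1 to 10 rows; each row is the pose to reach, as a shift and turn from the pose commanded when the call began, along the tool's axes at that moment; what a row does not reach only later rows make up. A row lasts 1/10 s, in which the tool goes at most 50 mm and 8.59 degrees, less where a joint would pass 70% of its speed; a pose out of reach is approached as far as the arm can. A call with a gripper value outside its range is refused whole. The fingers move at their own pace and stop on an object; FORCE is the grip in N (left out, the last holds). Time passes only in rows, so rows that repeat a pose let the fingers close. It gives the time, the measured TCP pose, the force, the opening and the grip force at its end, in the units of the state.
- manip.read_state(): the state, without advancing time (a new reading comes with each control period).
- optics.camera(name): name is "scene" or "top" or "wrist"; returns (picture, depth): 384x512x3 uint8, red, green, blue; 384x512 float32, mm along the optical axis (not along the pixel's ray), 0 where there is no reading.
- optics.calibration(name): a dict with "camera_matrix" (3x3 intrinsics, pixels), "R" (3x3) and "t" (3): a world point X has camera coordinates R X + t. Camera axes: x right, y down, z forward; pixel columns grow to the right and rows downward; lengths in mm; the calibration is good to about 2 mm. A picture is of the moment at which its call begins: read the wrist's pose just before it. calibration takes no time and is no camera call; for the wrist camera it gives the pose at the moment of the call.
- manip.sign_off(): hands the job in; it is judged then, once.
The state is a dict: "clock": time; "joints": joint angles; "qd": joint speeds; "effort": joint torques, N m; "eef_pos": TCP position; "eef_rot": TCP orientation; "wrist_force": force on the tool from outside, world axes, zero at the start; "moment": the same for the moment, N m; "finger_gap": finger opening in mm; "finger_force": force on a finger pad.
Only numpy, scipy, OpenCV 4.12 (cv2) and the standard library are available. Lean on these libraries where they do the work, as an engineer would, in place of code of your own. Each camera call takes 0.05 s, during which the arm holds its last target. There are 200 camera calls.

## Task

Take the clip lid off the counter, set it on the food box that stands on the spring kitchen scale, and press it straight down until the clips at both ends snap under the rim and the lid is held fast. Press gently: the scale must never carry more than 4 kg (40 N), box and push together. Keep the box standing in the middle of the pan, leave the other things on the counter where they are, and let go when done.

Things in the scene. Friction and masses are not known exactly. Their poses are not given: they have to be found in the camera images.
- lid_mid (a point): Grey plastic clip lid on the counter, right way up, 162 x 112 x 58 mm over all, 0.17 kg. Point on its centre line half-way up, 29 mm above its underside; x long axis, y short, z up; same turned end for end. From below: plug 129 x 85 mm, 20 mm deep, lower edge rounded by 4 mm; plate 156 x 112 mm, 6 mm thick (underside 9 mm below this point), under it a sprung black sealing ring, 4.2 mm proud.
- lid_handle (a point): Centre of the lid's handle, a solid upright rib in the middle of the plate: 56 mm along x, 16 mm thick across y, 32 mm high. This point is 16 mm above the plate, 16 mm below the rib's top and 13 mm above lid_mid. It can be pinched across y and pressed on.
- box_rim (a point): White open food box on the scale's pan, loose, 0.35 to 0.7 kg. Point: centre of its mouth, level with the rim's top; x along its long side, z up. 60 mm high, 140 x 96 mm outside, walls 4 mm (opening 132 x 88 mm: the plug has 1.5 mm play a side); a flange 6 mm thick runs about the rim, 150 x 106 mm over all. With the lid clipped on, lid_mid is 12 mm above this point.
- scale: White spring kitchen scale fixed to the counter, base 190 x 150 x 44 mm; origin at the centre of its underside, x along its long side. Over it a steel pan, 180 x 130 mm, 6 mm thick, its top 80 mm above the counter when fully up. Load limit 40 N: box (3.4 to 6.9 N), lid (1.7 N) and push together.
- pan (a joint): How far the sprung pan has sunk, m: 0 up, 0.026 end of travel. Its spring setting differs each time, unseen: it begins to give at some load between 4 and 23 N (box and lid included), then sinks 1 mm per 1.2 N, oil-damped (3 N more per 10 mm/s). So under a push the box may stay put or sink by up to 20 mm before the clips snap.
- clip_a (a joint): Stiff sprung clip arm, 40 mm wide, at the lid's +x end. Angle, rad: 0 at rest and when snapped in, up to 0.35 spread. Its sloping barb meets the flange with lid_mid 26 mm above box_rim and rides over it. To snap, the lid must be pressed against the sealing ring 2 to 3 mm lower than its final height (lid_mid 9.5 to 10.5 mm above box_rim), with a push of 11 to 20 N; let go, it rises to 12 mm.
- clip_b (a joint): The same for the arm at the lid's -x end.
- small_box: White open square box 85 x 85 x 45 mm, bystander; the lid does not fit it. Origin under its centre.
- timer: White kitchen timer, 64 mm across, 52 mm high, bystander. Origin under its centre.
- mug: White mug, 80 mm across, 90 mm high, bystander. Origin under its centre.
- jar: Glass jar, 70 mm across, 100 mm high, bystander. Origin under its centre.
- oil: Amber oil bottle, 64 mm across, 220 mm high, bystander. Origin under its centre.
- mill: Dark wooden pepper mill, 56 mm across, 160 mm high, bystander. Origin under its centre.
- spoon: Wooden spoon 220 mm long lying on the left, bystander. Origin at its middle.
Not all that is in view belongs to the job. What is shaped like the part that bears box_rim but orange is not meant.

How it is judged:
By the outcome, as a careful person would: the job done as asked, in the order asked, and still so for the second after the job is handed in, with the robot touching nothing.
It also fails if it takes over 70 s, if anything falls off the work surface, if the arm or the gripper's body presses on something with over 40 N, if the wrist force passes 120 N, or if a joint passes its speed limit or range.

## Working session

There is one attempt and no reset: what is moved stays moved. The work goes in short steps, Python scripts to look and compute and a shell command to move; the robot and the scene stay as the last step left them, time stands still between calls to the robot, and variables do not carry over. Pictures are saved under pics/ and viewed, at most 10 in all, crops included, and the job is handed in when it is done.

```bash
mkdir -p pics; ls
python3 - <<'E'
from cell import manip, optics
import cv2, numpy as np
for n in ("scene","top"):
    p,d=optics.camera(n); cv2.imwrite(f"pics/{n}0.png",p[:,:,::-1]); np.save(f"{n}0.npy",d)
    c=optics.calibration(n); print(n,np.round(c["camera_matrix"],1).tolist(),np.round(c["R"],3).tolist(),np.round(c["t"],1).tolist())
s=manip.read_state(); print(s)
E
```

```text
pics
scene [[455.1, 0.0, 254.1], [0.0, 455.1, 188.4], [0.0, 0.0, 1.0]] [[0.593, 0.805, 0.01], [0.566, -0.408, -0.716], [-0.573, 0.43, -0.698]] [-317.7, -205.7, 1811.7]
top [[364.1, 0.0, 262.3], [0.0, 364.1, 186.4], [0.0, 0.0, 1.0]] [[-0.001, -1.0, 0.009], [-0.998, 0.0, -0.057], [0.057, -0.009, -0.998]] [15.4, 542.8, 1354.9]
{'clock': 0.1, 'joints': array([-1.31462536e+00,  3.00414279e-01,  1.52151083e+00,  4.41986935e-06,
        1.32068475e+00, -6.66296717e-02]), 'qd': array([ 0.00074092, -0.00144944, -0.00253779, -0.00088595, -0.00013888,
       -0.0005736 ]), 'effort': array([ 1.63086112e-03, -5.32647514e+01, -3.53283727e+01,  7.09871692e-02,
        2.35209282e-02, -6.51828577e-05]), 'eef_pos': array([ 174.39789987, -521.37708157,  204.94720998]), 'eef_rot': array([-3.14057798e+00, -7.19980557e-05,  3.22799509e-01]), 'wrist_force': array([ 0.05252848, -0.41018575,  0.43871558]), 'moment': array([-0.01953835,  0.03632115,  0.01147189]), 'finger_force': 0.0, 'finger_gap': 94.39716572445822}
```

View pics/scene0.png

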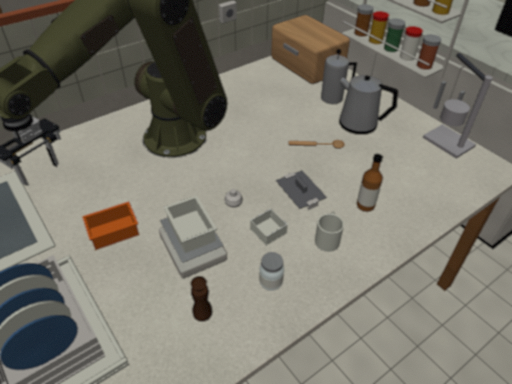

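View pics/top0.png

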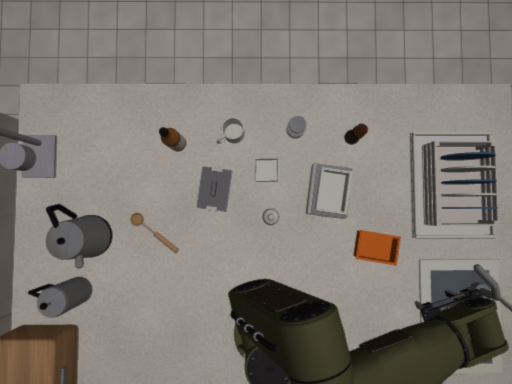

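The scene view shows the grey lid at about (302,188) and the white box on the scale at (190,225). In the top view the lid is at (214,189), the box at (333,190), and the orange decoy at (377,247). I'll take coarse positions from the top depth next.

```bash
cat > h.py <<'E'
from cell import manip, optics
import cv2, numpy as np
def cloud(n,save=None):
    c=optics.calibration(n) if n=="wrist" else None
    p,d=optics.camera(n); c=c or optics.calibration(n)
    if save: cv2.imwrite(save,p[:,:,::-1])
    K=np.array(c["camera_matrix"]); v,u=np.indices(d.shape)
    X=np.stack([(u-K[0,2])/K[0,0]*d,(v-K[1,2])/K[1,1]*d,d],-1)
    W=(X-np.array(c["t"]))@np.array(c["R"]); W[d==0]=np.nan
    return p,W
def rect(W,m):
    (c,s,a)=cv2.minAreaRect(W[m][:,:2].astype(np.float32)); 
    return np.round(c,1),np.round(s,1),round(a,1),int(m.sum())
E
python3 - <<'E'
from h import *
p,W=cloud("top")
v,u=np.indices(W.shape[:2])
def box(u0,u1,v0,v1): return (u>=u0)&(u<=u1)&(v>=v0)&(v<=v1)
L=box(190,240,160,218); B=box(300,362,155,225); z=W[...,2]
print("table z",np.nanmedian(z[box(230,290,215,240)]))
print("lid plate",rect(W,L&(z>15))); print("handle",rect(W,L&(z>45)), np.nanmax(z[L]))
print("rim",rect(W,B&(z>125)),np.nanmedian(z[B&(z>125)])); print("scale",rect(W,B&(z>20)))
for (a,b) in [(214,189),(333,190),(266,170),(271,216),(172,140),(296,127),(357,133),(232,131)]: print((a,b),np.round(W[b,a]))
E
```

```text
table z 1.2396695404392615
lid plate (array([534.9, 195.1]), array([113.1, 161.9]), 82.1, 1272)
handle (array([534.4, 194.3]), array([15.6, 52.3]), 81.4, 67) 65.35664639118158
rim (array([ 522.3, -229.1]), array([107.5, 150.3]), 81.2, 432) 140.50553972069451
scale (array([ 522.7, -229.3]), array([144.1, 189.5]), 82.5, 2108)
(214, 189) [531. 191.  62.]
(333, 190) [ 526. -238.   82.]
(266, 170) [606.   1.   0.]
(271, 216) [433. -16.  52.]
(172, 140) [693. 323. 156.]
(296, 127) [ 750. -105.   99.]
(357, 133) [ 719. -310.  147.]
(232, 131) [755. 130.   6.]
```

```bash
cat >> h.py <<'E'
from scipy.spatial.transform import Rotation as Ro
def go(x,y,z,yaw):
    s=manip.read_state(); R=Ro.from_euler("xyz",s["eef_rot"])
    d=R.inv().apply(np.array([x,y,z])-s["eef_pos"]); r=(R.inv()*Ro.from_euler("xyz",[np.pi,0,yaw])).as_rotvec()
    print("shift",d.round(1),"turn",r.round(4),"clock",s["clock"],"F",s["wrist_force"].round(2))
E
python3 -c "
from h import *
go(510,-229,330,-.14)"
```

```text
shift [ 411.  -171.  -124.8] turn [-8.000e-04  2.000e-04  4.628e-01] clock 0.15 F [-0.46  0.3   0.33]
```

```bash
python3 -m crank '[[100,40,-17,-40,0,0,0.05],[100,80,-34,-80,0,0,0.1],[100,125,-52,-110,0,0,0.15],[100,170,-70,-125,0,0,0.2],[100,215,-88,-125,0,0,0.25],[100,260,-106,-125,0,0,0.3],[100,300,-124,-125,0,0,0.35],[100,340,-141,-125,0,0,0.4],[100,380,-158,-125,0,0,0.44],[100,411,-171,-125,0,0,0.463]]'; python3 -m crank '[[100,0,0,0,0,0,0],[100,0,0,0,0,0,0],[100,0,0,0,0,0,0]]'
python3 - <<'E'
from h import *
s=manip.read_state(); print(s["eef_pos"],s["eef_rot"],s["wrist_force"],s["joints"])
p,W=cloud("wrist","pics/w1.png"); np.save("W1.npy",W)
c=optics.calibration("wrist");print(c)
E
```

```text
clock: 1.15
eef_pos: [511.7, -226.6, 330.2]
eef_rot: [-3.141, 0.0, -0.14]
wrist_force: [-0.0, -0.8, 0.1]
finger_gap: 93.3
finger_force: 0.0
clock: 1.45
eef_pos: [509.4, -229.7, 330.4]
eef_rot: [3.141, 0.0, -0.141]
wrist_force: [1.0, 0.6, -0.5]
finger_gap: 93.8
finger_force: 0.0
[ 509.42233419 -229.71237439  330.41670033] [ 3.14147351e+00  1.94024536e-04 -1.40780840e-01] [ 0.97291574  0.55541983 -0.51470037] [-4.89080367e-01  2.60600957e-01  1.28591897e+00 -1.78264377e-04
  1.59521444e+00  1.22249245e+00]
{'camera_matrix': array([[296.42232746,   0.        , 253.67374677],
       [  0.        , 296.42232746, 192.32413985],
       [  0.        ,   0.        ,   1.        ]]), 'R': array([[-1.39848505e-01, -9.90172779e-01, -5.13081404e-04],
       [-9.54098189e-01,  1.34614828e-01,  2.67535969e-01],
       [-2.64837765e-01,  3.79040354e-02, -9.63547737e-01]]), 't': array([-155.61728348,  455.73323447,  657.36406766])}
```

View pics/w1.png

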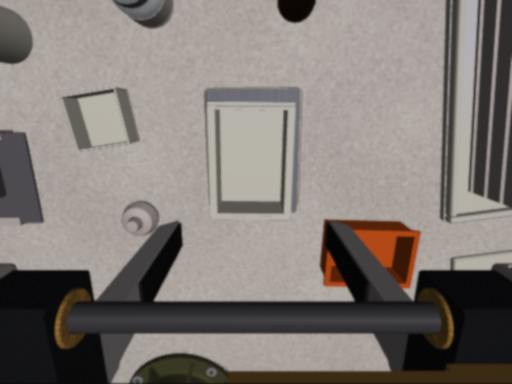

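The wrist view shows the box rim spanning (208,100)–(297,217) with the scale behind it. The fingers are in the lower part of the image. I'll measure the rim from depth.

```bash
cat >> h.py <<'E'
def fit(W,zlo,zhi,reg):
    z=W[...,2]; m=(z>zlo)&(z<zhi)&(W[...,0]>reg[0])&(W[...,0]<reg[1])&(W[...,1]>reg[2])&(W[...,1]<reg[3])
    n,l,st,_=cv2.connectedComponentsWithStats(m.astype(np.uint8)); k=1+np.argmax(st[1:,4]); m=l==k
    return rect(W,m),"z",np.nanmedian(z[m]).round(1),"bbox",st[k][:4],m
E
python3 - <<'E'
from h import *
W=np.load("W1.npy")
r=(420,640,-330,-130)
print("rim",fit(W,132,155,r)[:-1]); print("pan",fit(W,70,84,r)[:-1]); print("all",fit(W,30,155,r)[:-1])
# rim edges by opening: inner floor
print("floor", np.nanmedian(W[130:190,235:265,2]), "floor rect",fit(W,80,100,r)[:-1])
f=fit(W,132,155,r);m=f[-1]; P=W[m]
ax=np.array([np.cos(-.14),np.sin(-.14)]); ay=np.array([-ax[1],ax[0]])
for n,a in(("x",ax),("y",ay)):
    q=P[:,:2]@a; print(n,np.percentile(q,[0,1,50,99,100]).round(1))
zt=W[...,2]; print("table",np.nanmedian(zt[50:80,180:280]))
E
```

```text
rim ((array([ 523. , -226.5]), array([106.2, 150.2]), 81.4, 3011), 'z', np.float64(141.5), 'bbox', array([207, 102,  88, 118], dtype=int32))
pan ((array([ 527.2, -230.4]), array([130.3, 178.1]), 82.3, 1754), 'z', np.float64(81.6), 'bbox', array([206,  89,  94, 123], dtype=int32))
all ((array([ 528.6, -230.5]), array([150.2, 185.5]), 82.3, 12258), 'z', np.float64(86.0), 'bbox', array([204,  87,  99, 133], dtype=int32))
floor 85.67348231802288 floor rect ((array([ 522.7, -226.4]), array([ 88.5, 132.5]), 81.4, 5920), 'z', np.float64(85.7), 'bbox', array([218, 110,  66,  95], dtype=int32))
x [474.8 475.5 555.7 624.2 624.2]
y [-204.9 -204.1 -149.4  -98.6  -97.6]
table 1.7373515574039142
```

```bash
python3 -c "
from h import *
go(515,195,300,-.14)"
```

```text
shift [ -54.2 -421.4   30.5] turn [ 0.0001  0.     -0.0013] clock 1.5 F [-1.08 -0.32  0.15]
```

Rim centre is (523,−226.5), top z about 140, yaw −8.6°. Next I'll move over the lid.

```bash
python3 -m crank '[[100,-6,-45,5,0,0,0],[100,-12,-90,10,0,0,0],[100,-18,-135,15,0,0,0],[100,-24,-180,20,0,0,0],[100,-30,-225,25,0,0,0],[100,-36,-270,30,0,0,0],[100,-42,-315,30,0,0,0],[100,-48,-360,30,0,0,0],[100,-52,-400,30,0,0,0],[100,-54,-421,30,0,0,0]]'; python3 -m crank '[[100,0,0,0,0,0,0],[100,0,0,0,0,0,0],[100,0,0,0,0,0,0],[100,0,0,0,0,0,0]]'
python3 - <<'E'
from h import *
s=manip.read_state(); print(s["eef_pos"],s["eef_rot"])
p,W=cloud("wrist","pics/w2.png"); np.save("W2.npy",W)
r=(430,650,100,300)
print("plate",fit(W,20,42,r)[:-1]); print("handle",fit(W,52,80,r)[:-1]); print("all",fit(W,20,80,r)[:-1])
print("table", np.nanmedian(W[...,2][W[...,2]<12]))
E
```

```text
clock: 2.5
eef_pos: [515.1, 197.1, 300.6]
eef_rot: [-3.141, -0.0, -0.14]
wrist_force: [0.7, -1.2, 0.5]
finger_gap: 93.7
finger_force: 0.0
clock: 2.9
eef_pos: [515.5, 194.2, 300.7]
eef_rot: [-3.142, -0.0, -0.142]
wrist_force: [-0.1, -1.1, -0.4]
finger_gap: 94.1
finger_force: 0.0
[515.53677712 194.15096424 300.69152771] [-3.14153404e+00 -3.71933770e-04 -1.41824948e-01]
plate ((array([535.3, 197.7]), array([112.2, 161.1]), 82.2, 7132), 'z', np.float64(27.7), 'bbox', array([212,  95,  76, 107], dtype=int32))
handle ((array([536.5, 197.4]), array([14.6, 54.3]), 82.0, 422), 'z', np.float64(59.3), 'bbox', array([245, 133,  11,  39], dtype=int32))
all ((array([535.3, 197.7]), array([112.2, 161.1]), 82.2, 7556), 'z', np.float64(27.8), 'bbox', array([212,  95,  76, 107], dtype=int32))
table 1.7118666101788766
```

View pics/w2.png

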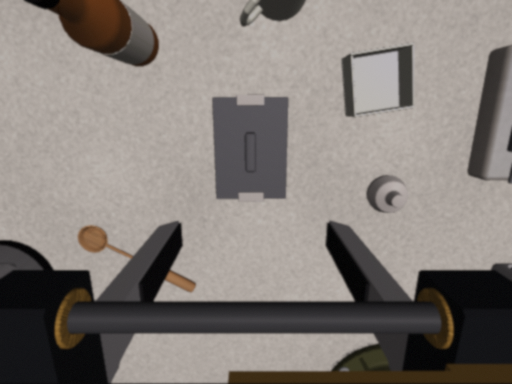

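The lid is centred at (250,148) in the wrist view, with a clear area around it. I'll descend onto the handle.

```bash
python3 -c "
from h import *
go(535.7,197.7,28,-.137)"
```

```text
shift [ 19.4  -6.2 272.7] turn [-0.0001 -0.0003 -0.0047] clock 2.95 F [-1.44 -0.06  0.73]
```

```bash
python3 -m crank '[[70,10,-3,45,0,0,0],[50,20,-5,90,0,0,-0.004],[40,20,-5,135,0,0,-0.004],[40,20,-5,180,0,0,-0.004],[40,20,-5,220,0,0,-0.004],[40,20,-5,245,0,0,-0.004],[40,20,-5,260,0,0,-0.004],[40,20,-5,268,0,0,-0.004],[40,20,-5,272,0,0,-0.004],[40,20,-5,272,0,0,-0.004]]' 15; python3 -c "
from h import *
go(535.7,197.7,28,-.137)"
```

```text
clock: 3.95
eef_pos: [536.3, 197.6, 29.1]
eef_rot: [-3.141, -0.001, -0.136]
wrist_force: [0.9, 0.2, -0.9]
finger_gap: 37.2
finger_force: 0.0
shift [-0.6 -0.1  1.1] turn [-0.0004 -0.0009  0.0007] clock 3.95 F [ 0.92  0.18 -0.87]
```

```bash
python3 -m crank '[[10,0,0,1,0,0,0],[0,0,0,1,0,0,0],[0,0,0,1,0,0,0],[0,0,0,1,0,0,0],[0,0,0,1,0,0,0],[0,0,0,1,0,0,0],[0,0,0,1,0,0,0]]' 50; python3 -m crank '[[0,0,0,-10,0,0,0],[0,0,0,-30,0,0,0],[0,0,0,-60,0,0,0],[0,0,0,-100,0,0,0],[0,0,0,-145,0,0,0],[0,0,0,-190,0,0,0],[0,0,0,-220,0,0,0],[0,0,0,-240,0,0,0],[0,0,0,-240,0,0,0]]'; python3 -c "
from h import *
go(522.9,-226.5,260,-.15)
p,W=cloud('wrist','pics/w3.png')"
```

```text
clock: 4.65
eef_pos: [536.1, 197.6, 28.0]
eef_rot: [-3.141, -0.001, -0.136]
wrist_force: [-1.2, -1.0, 7.3]
finger_gap: 15.7
finger_force: 50.0
clock: 5.55
eef_pos: [536.4, 197.8, 270.5]
eef_rot: [-3.14, -0.004, -0.136]
wrist_force: [0.7, 0.4, -1.3]
finger_gap: 15.9
finger_force: 50.0
shift [ 44.1 422.2   9.9] turn [-0.0021 -0.0044  0.0139] clock 5.55 F [ 0.7   0.42 -1.31]
```

View pics/w3.png

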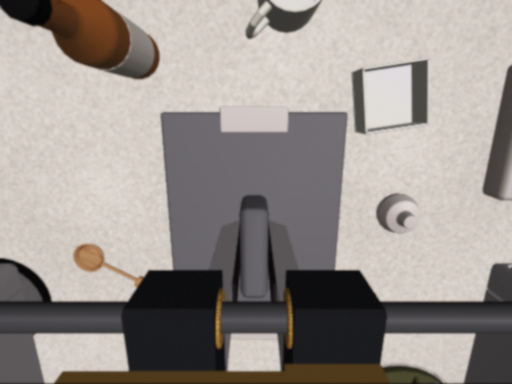

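The lid is held level and square in the fingers, with its front clip at (254,119). Correcting for the measured lid-to-box displacement, the TCP target is (523.8,−226.5).

```bash
python3 -m crank '[[0,3,25,0,0,0,0],[0,8,70,0,0,0,0],[0,13,118,0,0,0,0],[0,18,166,0,0,0,0],[0,23,214,0,0,0,0],[0,28,262,0,0,0,0],[0,33,310,5,0,0,0.005],[0,38,356,10,0,0,0.014],[0,43,395,10,0,0,0.014],[0,45,415,10,0,0,0.014]]'; python3 -m crank '[[0,0,5,10,0,0,0],[0,0,7,30,0,0,0],[0,0,7,50,0,0,0],[0,0,7,65,0,0,0],[0,0,7,70,0,0,0],[0,0,7,70,0,0,0],[0,0,7,70,0,0,0]]'
python3 - <<'E'
from h import *
go(523.8,-226.5,172,-.149)
p,W=cloud('wrist'); print(manip.read_state()["eef_pos"])
p2,W2=cloud('scene')
cv2.imwrite("pics/c4.png",np.hstack([cv2.resize(p2[150:290,120:270],(560,523),interpolation=cv2.INTER_CUBIC)])[:,:,::-1])
go(523.8,-226.5,172,-.149)
E
```

```text
clock: 6.6
eef_pos: [523.0, -222.4, 255.1]
eef_rot: [-3.141, 0.003, -0.153]
wrist_force: [0.7, 0.5, -2.3]
finger_gap: 15.8
finger_force: 50.0
clock: 7.3
eef_pos: [523.2, -226.3, 187.8]
eef_rot: [3.142, -0.0, -0.15]
wrist_force: [-0.1, -0.2, -1.8]
finger_gap: 15.8
finger_force: 50.0
shift [ 0.6  0.1 15.8] turn [ 0.     -0.0003 -0.0007] clock 7.3 F [-0.13 -0.21 -1.82]
[ 523.2958872  -226.47654518  188.03593032]
shift [ 0.5 -0.1 16.1] turn [ 0.0003 -0.001  -0.001 ] clock 7.4 F [ 0.77  0.22 -1.32]
```

View pics/c4.png

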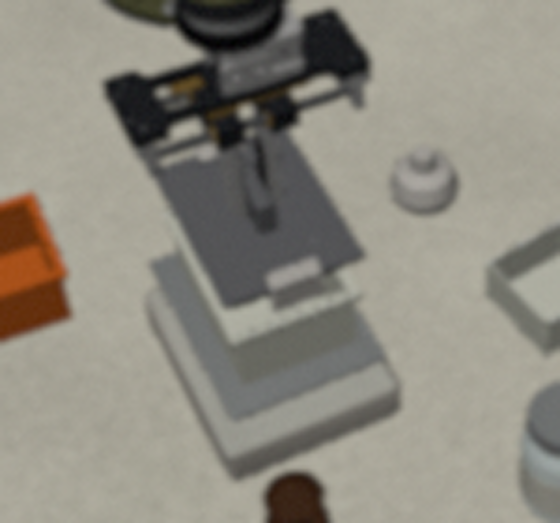

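The lid hangs level and squarely over the box. I'll lower it until the plug is in the mouth, just above barb contact.

```bash
python3 -m crank '[[0,0.5,0,5,0,0,0],[0,0.5,0,10,0,0,0],[0,0.5,0,14,0,0,0],[0,0.5,0,16,0,0,0],[0,0.5,0,18,0,0,0],[0,0.5,0,20,0,0,0],[0,0.5,0,20,0,0,0]]'; python3 -c "
from h import *
for i in range(3): print(manip.read_state()['wrist_force'].round(1),manip.read_state()['moment'].round(2)); 
"; python3 -m crank '[[0,0,0,0.5,0,0,0],[0,0,0,1,0,0,0],[0,0,0,1.5,0,0,0],[0,0,0,2,0,0,0]]';  python3 -m crank '[[0,0,0,0.5,0,0,0],[0,0,0,1,0,0,0],[0,0,0,1.5,0,0,0],[0,0,0,2,0,0,0]]'
```

```text
clock: 8.1
eef_pos: [523.5, -226.7, 167.2]
eef_rot: [-3.141, 0.0, -0.15]
wrist_force: [1.0, 0.5, -1.2]
finger_gap: 15.5
finger_force: 50.0
[ 1.   0.5 -1.2] [ 0.03  0.02 -0.01]
[ 1.   0.5 -1.2] [ 0.03  0.02 -0.01]
[ 1.   0.5 -1.2] [ 0.03  0.02 -0.01]
clock: 8.5
eef_pos: [523.5, -226.7, 165.4]
eef_rot: [3.142, -0.0, -0.15]
wrist_force: [0.1, -0.2, -1.7]
finger_gap: 15.5
finger_force: 50.0
clock: 8.9
eef_pos: [523.6, -226.8, 163.5]
eef_rot: [3.141, -0.0, -0.15]
wrist_force: [-0.2, -0.1, -0.0]
finger_gap: 15.8
finger_force: 50.0
```

```bash
for i in 1 2 3; do python3 -m crank '[[0,0,0,0.5,0,0,0],[0,0,0,1,0,0,0],[0,0,0,1.5,0,0,0],[0,0,0,2,0,0,0]]' | grep -E 'eef|wrist'; done
```

```text
eef_pos: [523.6, -226.8, 161.5]
eef_rot: [3.142, -0.0, -0.15]
wrist_force: [0.1, -0.4, 1.4]
eef_pos: [523.6, -226.8, 159.5]
eef_rot: [3.142, -0.0, -0.15]
wrist_force: [-0.1, 0.7, 2.0]
eef_pos: [523.6, -226.8, 157.6]
eef_rot: [3.141, -0.0, -0.15]
wrist_force: [0.6, 0.6, 3.5]
```

```bash
for i in 1 2 3; do python3 -m crank '[[0,0,0,0.4,0,0,0],[0,0,0,0.8,0,0,0],[0,0,0,1.2,0,0,0],[0,0,0,1.6,0,0,0]]' | grep -E 'eef_pos|wrist'; done
```

```text
eef_pos: [523.5, -226.7, 155.7]
wrist_force: [0.4, -0.5, 2.4]
eef_pos: [523.5, -226.7, 154.1]
wrist_force: [0.3, -0.7, 0.9]
eef_pos: [523.5, -226.7, 152.6]
wrist_force: [0.5, -0.5, 1.7]
```

```bash
for i in 1 2 3 4; do python3 -m crank '[[0,0,0,0.3,0,0,0],[0,0,0,0.6,0,0,0],[0,0,0,0.9,0,0,0],[0,0,0,0.9,0,0,0]]' | grep -E 'eef_pos|wrist'; done
```

```text
eef_pos: [523.5, -226.7, 151.9]
wrist_force: [-2.0, 0.4, 3.3]
eef_pos: [523.6, -226.8, 151.1]
wrist_force: [-1.4, 1.2, 5.5]
eef_pos: [523.6, -226.8, 150.3]
wrist_force: [-2.5, 0.6, 7.0]
eef_pos: [523.6, -226.7, 149.4]
wrist_force: [-3.1, 2.6, 7.7]
```

```bash
for i in 1 2 3; do python3 -m crank '[[0,0,0,0.3,0,0,0],[0,0,0,0.6,0,0,0],[0,0,0,0.9,0,0,0],[0,0,0,0.9,0,0,0]]' | grep -E 'eef_pos|wrist'; done
python3 - <<'E'
from h import *
p2,W2=cloud('scene'); np.save("S5.npy",W2)
cv2.imwrite("pics/c5.png",cv2.resize(p2[170:290,135:255],(600,600),interpolation=cv2.INTER_CUBIC)[:,:,::-1])
E
```

```text
eef_pos: [523.6, -226.7, 148.7]
wrist_force: [-4.2, 1.3, 8.7]
eef_pos: [523.6, -226.8, 148.1]
wrist_force: [-4.0, 1.7, 11.0]
eef_pos: [523.6, -226.7, 147.5]
wrist_force: [-5.4, 2.7, 14.9]
```

View pics/c5.png

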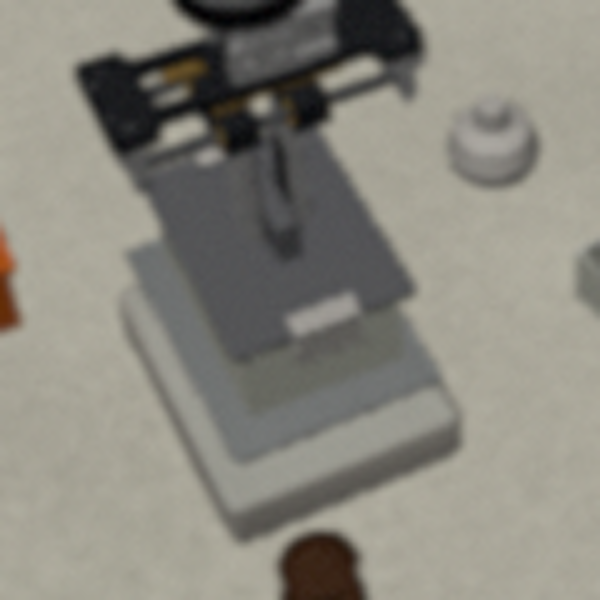

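The lid sits on the rim and there is a small side load, so I'll ease −x a little while pressing on.

```bash
for i in 1 2; do python3 -m crank '[[0,-0.2,-0.1,0.2,0,0,0],[0,-0.4,-0.2,0.4,0,0,0],[0,-0.4,-0.2,0.6,0,0,0],[0,-0.4,-0.2,0.6,0,0,0]]' | grep -E 'eef_pos|wrist|force'; done; python3 -c "
from h import *
print(manip.read_state()['moment'])"
```

```text
eef_pos: [523.6, -226.8, 147.2]
wrist_force: [-4.1, 1.1, 14.9]
finger_force: 50.0
eef_pos: [523.6, -226.7, 146.8]
wrist_force: [-1.2, 0.1, 14.8]
finger_force: 50.0
[0.17932391 0.41792684 0.01670262]
```

```bash
for i in 1 2 3; do python3 -m crank '[[0,0,0,0.3,0,0,0],[0,0,0,0.6,0,0,0],[0,0,0,0.8,0,0,0],[0,0,0,0.8,0,0,0]]' | grep -E 'eef_pos|wrist'; done; python3 -c "
from h import *
print(manip.read_state()['moment'])"
```

```text
eef_pos: [523.6, -226.8, 146.1]
wrist_force: [-1.7, -0.1, 15.7]
eef_pos: [523.6, -226.7, 145.4]
wrist_force: [-1.6, -0.0, 16.7]
eef_pos: [523.6, -226.8, 144.7]
wrist_force: [-2.6, 0.6, 18.3]
[0.22633955 0.60466953 0.04054331]
```

```bash
cat >> h.py <<'E'
def meas(W):
    ax=np.array([np.cos(-.14),np.sin(-.14)]); ay=np.array([-ax[1],ax[0]])
    q=W[...,:2]-np.array([527,-230]); x=q@ax; y=q@ay; z=W[...,2]
    pan=(x>77)&(x<86)&(abs(y)<55)&(z>48)&(z<95); 
    o="pan %.1f (%d)"%(np.nanmedian(z[pan]),pan.sum())
    q=W[...,:2]-np.array([523,-226.5]); x=q@ax; y=q@ay
    for n,m in (("front",(x>40)&(x<68)),("mid",(abs(x)<25)),("back",(x<-35)&(x>-68))):
        for s in (1,-1):
            k=m&(s*y>18)&(s*y<48)&(z>120)&(z<175); o+=" %s%+d %.1f(%d)"%(n,s,np.nanmedian(z[k]),k.sum())
    print(o)
E
python3 - <<'E'
from h import *
meas(np.load("S5.npy")); p,W=cloud("scene"); meas(W); p,W=cloud("wrist"); meas(W)
p,W=cloud("top"); meas(W)
E
```

```text
pan 79.8 (99) front+1 145.6(77) front-1 145.3(80) mid+1 145.8(108) mid-1 145.8(136) back+1 146.1(29) back-1 145.9(85)
pan 76.6 (107) front+1 142.6(75) front-1 142.5(84) mid+1 142.8(106) mid-1 143.0(135) back+1 143.0(28) back-1 142.4(87)
pan 78.4 (1539) front+1 144.4(2234) front-1 144.3(2242) mid+1 144.4(2700) mid-1 144.3(2778) back+1 nan(0) back-1 nan(0)
pan 76.5 (17) front+1 143.8(58) front-1 nan(0) mid+1 139.8(5) mid-1 144.4(3) back+1 143.6(44) back-1 145.3(1)
  return np.nanmean(a, axis, out=out, keepdims=keepdims)
```

The plate top is 66 mm above the pan at both ends, so lid_mid is about 9 mm above the rim, below the snap height. The pan has started sinking. I'll press slightly more for margin, then ease up and measure.

```bash
for i in 1 2; do python3 -m crank '[[0,0,0,0.5,0,0,0],[0,0,0,1,0,0,0],[0,0,0,1.5,0,0,0],[0,0,0,1.5,0,0,0],[0,0,0,1.5,0,0,0]]' | grep -E 'eef_pos|wrist'; done; python3 -c "
from h import *
for n in ('scene','wrist'): meas(cloud(n)[1])" 2>/dev/null
for i in 1 2 3; do python3 -m crank '[[0,0,0,-0.7,0,0,0],[0,0,0,-1.4,0,0,0],[0,0,0,-2.1,0,0,0],[0,0,0,-2.8,0,0,0],[0,0,0,-2.8,0,0,0]]' | grep -E 'eef_pos|wrist'; done;  python3 -c "
from h import *
for n in ('scene','wrist'): meas(cloud(n)[1])" 2>/dev/null
```

```text
eef_pos: [523.6, -226.7, 143.3]
wrist_force: [-3.6, 0.7, 18.9]
eef_pos: [523.6, -226.8, 142.0]
wrist_force: [-3.8, -0.2, 20.6]
pan 74.1 (105) front+1 140.2(72) front-1 140.0(82) mid+1 140.7(107) mid-1 140.3(139) back+1 139.8(28) back-1 140.0(81)
pan 75.7 (1535) front+1 141.7(2230) front-1 141.7(2245) mid+1 141.7(2702) mid-1 141.7(2779) back+1 nan(0) back-1 nan(0)
eef_pos: [523.6, -226.8, 144.5]
wrist_force: [-1.9, -0.3, 18.6]
eef_pos: [523.6, -226.7, 147.0]
wrist_force: [-1.9, -0.5, 15.6]
eef_pos: [523.5, -226.7, 149.1]
wrist_force: [1.5, -0.7, 8.6]
pan 79.5 (95) front+1 147.5(79) front-1 147.3(79) mid+1 147.3(108) mid-1 146.9(138) back+1 147.2(29) back-1 146.9(85)
pan 81.7 (1561) front+1 148.8(2234) front-1 148.8(2241) mid+1 148.7(2678) mid-1 148.8(2771) back+1 nan(0) back-1 nan(0)
```

```bash
for i in 1 2 3 4; do python3 -m crank '[[0,0,0,-0.4,0,0,0],[0,0,0,-0.8,0,0,0],[0,0,0,-1,0,0,0],[0,0,0,-1,0,0,0]]' | grep -E 'eef_pos|wrist'; done;  python3 -c "
from h import *
for n in ('scene','wrist'): meas(cloud(n)[1])" 2>/dev/null
```

```text
eef_pos: [523.5, -226.7, 149.9]
wrist_force: [2.7, -1.5, 6.9]
eef_pos: [523.2, -226.5, 150.5]
wrist_force: [3.0, -1.6, 4.8]
eef_pos: [522.7, -226.1, 150.9]
wrist_force: [3.3, -2.1, 1.5]
eef_pos: [522.3, -225.9, 151.5]
wrist_force: [0.1, -0.2, -5.1]
pan 79.7 (102) front+1 149.3(79) front-1 149.6(83) mid+1 149.4(110) mid-1 149.0(141) back+1 148.4(27) back-1 149.4(81)
pan 81.7 (1574) front+1 151.1(2245) front-1 151.0(2252) mid+1 151.3(2690) mid-1 151.2(2841) back+1 nan(0) back-1 nan(0)
```

The clips hold: raising the tool now gives −5 N (the box is being carried), with the lid level at 69 mm over the pan. I'll unload, release and back off.

```bash
python3 -m crank '[[0,0,0,0.4,0,0,0],[0,0,0,0.7,0,0,0],[0,0,0,0.7,0,0,0]]' 10| grep -E 'eef_pos|force'; python3 -m crank '[[22,0,0,0.7,0,0,0],[30,0,0,0,0,0,0],[40,0,0,-1,0,0,0],[40,0,0,-1,0,0,0],[40,0,0,-5,0,0,0],[40,0,0,-15,0,0,0],[40,0,0,-35,0,0,0],[40,0,0,-70,0,0,0],[40,0,0,-115,0,0,0],[40,0,0,-150,0,0,0]]'; python3 -m crank '[[40,-10,0,-10,0,0,0],[40,-20,0,-20,0,0,0],[40,-20,0,-20,0,0,0],[40,-20,0,-20,0,0,0]]'|grep eef; python3 - <<'E' 2>/dev/null
from h import *
p,W=cloud("wrist","pics/w6.png"); meas(W); r=(420,640,-330,-130)
print("lid",fit(W,130,165,r)[:-1]);print("pan",fit(W,70,84,r)[:-1])
p2,W2=cloud("scene"); meas(W2)
cv2.imwrite("pics/c6.png",np.hstack([cv2.resize(p2[170:290,135:255],(400,400),interpolation=cv2.INTER_CUBIC),cv2.resize(p[60:240,170:350],(400,400),interpolation=cv2.INTER_CUBIC)])[:,:,::-1])
E
```

```text
eef_pos: [522.7, -226.2, 151.3]
wrist_force: [0.2, 0.2, -5.2]
finger_force: 10.0
clock: 22.0
eef_pos: [522.7, -226.2, 305.0]
eef_rot: [3.141, -0.002, -0.15]
wrist_force: [-0.5, 0.0, 0.5]
finger_gap: 37.9
finger_force: 0.0
eef_pos: [502.7, -223.2, 320.6]
eef_rot: [-3.141, 0.001, -0.15]
pan 81.7 (476) front+1 150.6(681) front-1 150.7(661) mid+1 150.7(1031) mid-1 150.5(1066) back+1 150.6(625) back-1 150.5(602)
lid ((array([ 523. , -225.4]), array([112.1, 161. ]), 81.4, 11555), 'z', np.float64(150.7), 'bbox', array([205,  89,  99, 136], dtype=int32))
pan ((array([ 596.2, -239.7]), array([130.1,  42.6]), 79.7, 903), 'z', np.float64(81.6), 'bbox', array([208,  82,  97,  34], dtype=int32))
pan 79.6 (96) front+1 149.0(77) front-1 149.2(88) mid+1 148.9(130) mid-1 148.7(138) back+1 148.5(79) back-1 148.8(89)
```

View pics/c6.png

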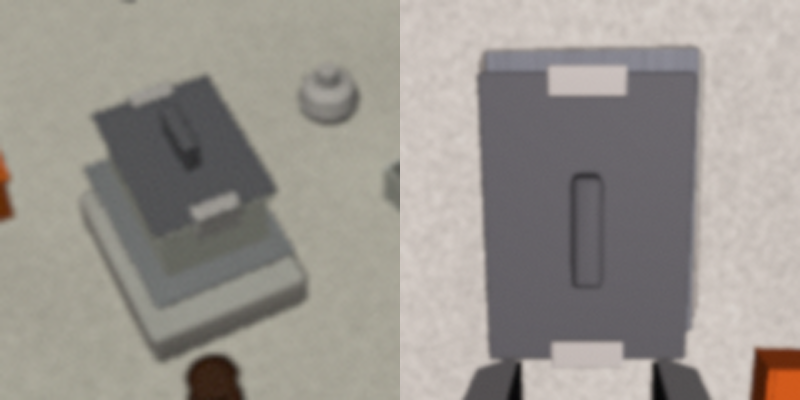

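The lid is level at both ends (front and rear 150.6) and 69.0 mm above the pan, so lid_mid is 12 mm above the rim. Both clips are at rest width and the gripper is clear, so I'm handing in.

```bash
python3 -c "
from cell import manip
print(manip.sign_off())"
```

```text
the job is handed in; nothing more can be done
None
```

The lid is clipped onto the box at both ends: it held when pulled up gently and sits level at the specified 12 mm above the rim. By my readings the scale carried under 30 N, nothing else on the counter was touched, and I let go and handed in at about 22.5 s.

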